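Set out bearings, flange, nut and gauge round the end plate

TASK

Lay out the overhaul parts on and by the steel end plate: the larger ball bearing flat and centred over the bore nearer the black solenoid coil, the smaller bearing over the other bore, then the oval flange flat and centred on top of the larger bearing with its length along the plate's length, and the hexagon nut flat and centred on top of the smaller bearing. Lay the feeler gauge on the bench in front of the plate (the robot's side), parallel to its long edge, opposite the plate's middle and about 3 cm clear of it, and leave the coil, the tape measure, the round tin and the loose bolt where they are.

Things in the scene. Friction and masses are not known exactly. Their poses are not given: they have to be found in the camera images.
- end_plate: Pump end plate, dark steel, fixed flat on the bench, 120 x 180 x 10 mm, with two 22 mm bores and six small bolt holes. Origin at the centre of its underside; x across it (-x is the front, robot's side), y along it, z up. Bore centres at x = 0, y = +45 and -45 mm; top face at z = 10 mm, on which the wider bearings rest. Turned up to 17 degrees.
- bearing_large: The larger of the two ball bearings: shiny steel ring with a dark seal, 52 mm diameter, 14 mm high, lying flat. Origin at the centre of its underside, z up. It bears a load on its whole top face (no open hole to fall into); its turn about z does not matter.
- bearing_small: The smaller of the two ball bearings: same look, 42 mm diameter, 14 mm high, lying flat. Origin at the centre of its underside, z up. It bears a load on its whole top face; its turn about z does not matter.
- oval_flange: Oval clamp flange of dull grey steel with two small holes, lying flat: 34 mm wide (x), 60 mm long (y), 11 mm high (z). Origin at the centre of its underside.
- sleeve_nut: Dark hexagon nut lying flat, 14 mm high, 21 mm across flats (one pair of flats faces +y and -y, the others every 60 degrees), 24 mm across corners (along x). Origin at the centre of its underside, z up.
- feeler_gauge: Folded feeler gauge: flat grey steel bar with rounded ends and a small brass rivet near one end, 19 mm wide (x), 92 mm long (y), about 12 mm high. Origin at the centre of its underside.
- coil_block: Solenoid coil: black square block 50 x 50 x 45 mm high with a grey round nose, 80 mm long in all (x; the nose points to -x). It stands on the bench beyond one end (+y or -y) of the end plate. Landmark; leave it. Origin at the centre of the underside of the whole.
- tape_measure: Yellow and black pocket tape measure, 58 x 72 x 31 mm high, standing on the bench beyond the other end of the end plate. Bystander; leave it. Origin at the centre of its underside.
- bolt_long: Loose grey hexagon bolt, lying, 67 mm long (y), head 17 mm. It lies among the parts but is not wanted; leave it. Origin on the bench, under its middle.
- paste_tin: Round flat tin with a dark green lid and white foot, 70 mm diameter, 26 mm high, on the bench near the front edge, ahead of the robot. Bystander; leave it. Origin at the centre of its underside.

How it is judged:
By the outcome, as a careful person would: the job done as asked, in the order asked, and still so for the second after the job is handed in, with the robot touching nothing.
It also fails if it takes over 112 s, if anything falls off the work surface, if the arm or the gripper's body presses on something with over 40 N, if the wrist force passes 120 N, or if a joint passes its speed limit or range.

ROBOT

A 6-joint arm with a two-finger parallel gripper is mounted at the origin on a cart in front of the work surface, level with it; the furniture and walls round the work are solid. World frame = base frame: x ahead of the robot, y to its left, z up, the work surface at z = 0. Lengths are in m, angles in rad, forces in N, time in s.
With the tool pointing down it reaches from about 0.3 to 0.775 m from the base axis. Payload 14.6 kg.
Tool frame: the origin (TCP) lies midway between the tips of the shut fingers; the grasp point (between the pads) lies 19 mm behind it (ctrl.pinch_z is the distance from the TCP to the grasp point, in m); z points along the fingers, y is the line along which they close (so a half turn about z gives the same grasp; the last joint's range is limited). The gripper opens to 94 mm and grips with 3 to 60 N. Pads are 16 mm wide; open, the fingers measure 119 mm over their backs; the gripper's body (75 mm by 177 mm) begins 78 mm behind the grasp point.
Start: joints at [1.093, 0.3, 1.521, -0, 1.321, -0.067], TCP at [0.22, 0.504, 0.205] pointing down, gripper open.
Joint ranges: [-3.03, 3.03], [-0.79, 2.21], [0.23, 2.52], [-1.04, 4.18], [0, 3.07], [-2.55, 2.55]. Speed limits (rad/s): [2.22, 2.22, 2.57, 3.14, 3.14, 3.14].

INTERFACE

Orientations are given as [roll, pitch, yaw] about the fixed x, y, z axes, in that order (R = Rz(yaw) Ry(pitch) Rx(roll)).
In Python, from station import ctrl gives the robot as it stands.
- The arm moves only by the tool jog_arm, never from a script. Its argument "motion" is a list of rows, each a list of 7 numbers: the shift along the tool's x, y, z in m, then the turn, a rotation vector about the tool's x, y, z in rad, then the opening, from -1 (shut) to 1 (fully open). In form: [[tx, ty, tz, rx, ry, rz, gripper], ...]. A call has 1 to 5 rows; each row shifts and turns the commanded pose from where the row before left it, along the tool's axes as they then stand; what a row does not reach is not made up. A row lasts 1/10 s, in which the tool goes at most 50 mm and 8.59 degrees, less where a joint would pass 70% of its speed; a pose out of reach is approached as far as the arm can. A call is refused whole if a number of a shift passes 0.05 or a number of a turn 0.15, either way. A call with a gripper value outside its range is refused whole. The fingers move at their own pace and stop on an object; "squeeze" is the grip in N (left out, the last holds). Time passes only in rows, so rows that do not move let the fingers close. It gives the time, the measured TCP pose, the force, the opening and the grip force at its end, in the units of the state.
- ctrl.get_obs(): the state, without advancing time (a new reading comes with each control period).
- ctrl.camera(name): name is "scene" or "side" or "wrist"; returns the picture (420x560x3 uint8, red, green, blue); there is no depth.
- ctrl.camera_model(name): a dict with "intrinsics" (3x3 intrinsics, pixels), "k1" (the pictures are not rectified: a ray, as slopes to the right and down, at radius r is drawn at 1 + k1 r^2 times it, then the intrinsics apply), "rvec" (rotation vector, rad) and "tvec" (3), from world to camera coordinates, as OpenCV has them. Camera axes: x right, y down, z forward; pixel columns grow to the right and rows downward; lengths in m; the calibration is good to about 2 mm. A picture is of the moment at which its call begins: read the wrist's pose just before it. camera_model takes no time and is no camera call; for the wrist camera it gives the pose at the moment of the call.
- ctrl.hand_in(): hands the job in; it is judged then, once.
The state is a dict: "time_s": time; "qpos": joint angles; "joint_vel": joint speeds; "tau": joint torques, N m; "ee_pos": TCP position; "eef_rot": TCP orientation; "force": force on the tool from outside, world axes, zero at the start; "moment": the same for the moment, N m; "grip_width": finger opening in m; "grip_force": force on a finger pad.
Only numpy, scipy, OpenCV 4.12 (cv2) and the standard library are available. Lean on these libraries where they do the work, as an engineer would, in place of code of your own. Each camera call takes 0.05 s, during which the arm holds its last target. There are 200 camera calls.

## Working session

There is one attempt and no reset: what is moved stays moved. The work goes in short steps, Python scripts to look and compute and a tool call to move; the robot and the scene stay as the last step left them, time stands still between calls to the robot, and variables do not carry over. Pictures are saved under pics/ and viewed, at most 14 in all, crops included, and the job is handed in when it is done.

Besides the shell and the picture viewer there is one more tool, called after "Call:" as a command line: name --pt "numbers of a row" for each row, then --argument value for the rest. jog_arm: Moves the arm, as the interface text tells. Its arguments: {"type":"object","properties":{"motion":{"type":"array"},"squeeze":{"type":"number"}},"required":["motion"]}

```bash
ls; mkdir -p pics
cat > h.py <<'E'
import numpy as np, cv2
from station import ctrl
from scipy.spatial.transform import Rotation as R
def cast(m,px,z):
    K=np.array(m["intrinsics"]);px=np.atleast_2d(np.float64(px))
    d=np.c_[(px-K[[0,1],2])/[K[0,0],K[1,1]],]
    u=d.copy()
    for _ in range(30): u=d/(1+m["k1"]*(u**2).sum(1,keepdims=True))
    Rm=R.from_rotvec(np.ravel(m["rvec"])).as_matrix();t=np.ravel(m["tvec"])
    c=-Rm.T@t; w=np.c_[u,np.ones(len(u))]@Rm
    return (c+w*((z-c[2])/w[:,2])[:,None])[:,:2]
def snap(name,f):
    m=ctrl.camera_model(name);im=ctrl.camera(name)[:,:,::-1].copy();cv2.imwrite("pics/"+f,im);return m,im
E
python3 - <<'E'
from h import *
o=ctrl.get_obs();print({k:np.round(v,3).tolist() for k,v in o.items()},ctrl.pinch_z)
for n in("scene","side","wrist"):
    m,im=snap(n,n+"0.png")
    Rm=R.from_rotvec(np.ravel(m["rvec"])).as_matrix();print(n,-Rm.T@np.ravel(m["tvec"]),Rm[2],np.array(m["intrinsics"])[0,0],m["k1"])
E
```

```text
pics
{'time_s': 0.0, 'qpos': [1.093, 0.3, 1.522, -0.0, 1.321, -0.067], 'joint_vel': [-0.001, 0.001, 0.001, -0.0, -0.001, -0.002], 'tau': [-0.001, -53.182, -35.273, 0.071, 0.024, -0.0], 'ee_pos': [0.22, 0.504, 0.205], 'eef_rot': [-3.14, -0.0, 2.731], 'force': [0.781, -0.409, 0.144], 'moment': [0.05, 0.005, -0.015], 'grip_force': 0.0, 'grip_width': 0.094} 0.0188
scene [-0.1748828  1.1196337  0.6969324] [ 0.48515927 -0.75577797 -0.43979557] 501.8617191050774 -0.13285735519181974
side [-0.06314704 -0.95229907  0.72148349] [ 0.46520092  0.71620353 -0.5202313 ] 505.5518024524145 0.046647655400512376
wrist [0.14132448 0.53758316 0.38398112] [ 0.26309714 -0.11567063 -0.95781011] 317.7336420999397 -0.040044739576207924
```

View pics/scene0.png

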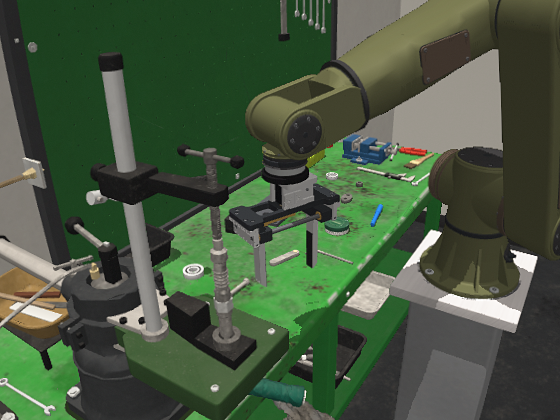

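View pics/side0.png

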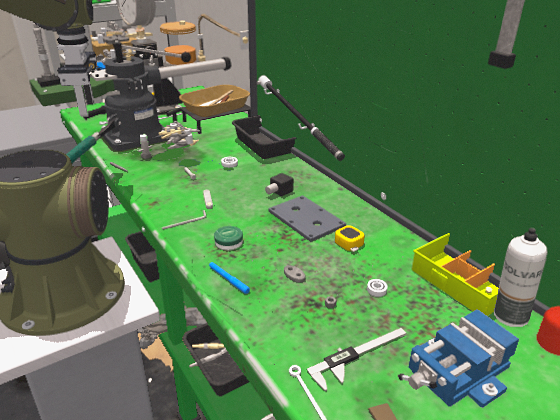

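The side view shows the end plate around (307,217), coil at (281,185), tape at (350,237), bearings at (229,161) and (377,287). The flange is at (295,272), nut (331,301), gauge (208,199), tin (229,236), and the bolt near (190,172).

Run:
```python
from h import *
m=ctrl.camera_model("side");im=cv2.imread("pics/side0.png")
for n,p,z in [("plate",(307,217),.01),("c1",(268,212),.01),("c2",(305,197),.01),("c3",(345,226),.01),("c4",(308,239),.01),("coil",(281,185),.03),("tape",(350,237),.02),("bA",(229,160),.014),("bAl",(220,160),.014),("bAr",(238,160),.014),("bB",(377,286),.014),("bBl",(367,286),.014),("bBr",(387,286),.014),("flange",(295,271),.011),("nut",(331,300),.014),("gauge",(208,198),.01),("bolt",(190,172),.005),("tin",(229,232),.026)]:
    print(n,cast(m,p,z).round(3))
cv2.imwrite("pics/side0c.png",cv2.resize(im[130:330,100:420],None,fx=2.5,fy=2.5,interpolation=cv2.INTER_CUBIC))
```

```text
plate [[ 0.606 -0.042]]
c1 [[0.531 0.034]]
c2 [[0.661 0.047]]
c3 [[ 0.663 -0.129]]
c4 [[ 0.549 -0.127]]
coil [[0.622 0.111]]
tape [[ 0.633 -0.186]]
bA [[0.587 0.363]]
bAl [[0.563 0.378]]
bAr [[0.611 0.348]]
bB [[ 0.569 -0.355]]
bBl [[ 0.551 -0.343]]
bBr [[ 0.588 -0.366]]
flange [[ 0.451 -0.215]]
nut [[ 0.458 -0.338]]
gauge [[0.428 0.186]]
bolt [[0.454 0.368]]
tin [[ 0.388 -0.018]]
```

View pics/side0c.png

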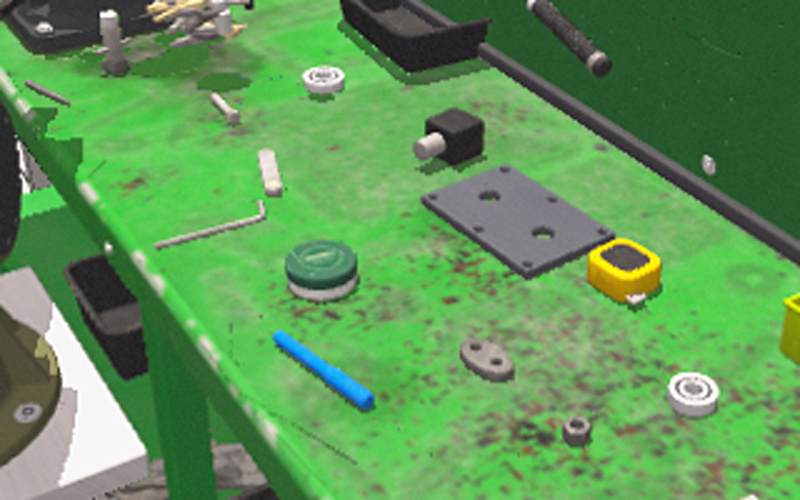

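View pics/wrist0.png

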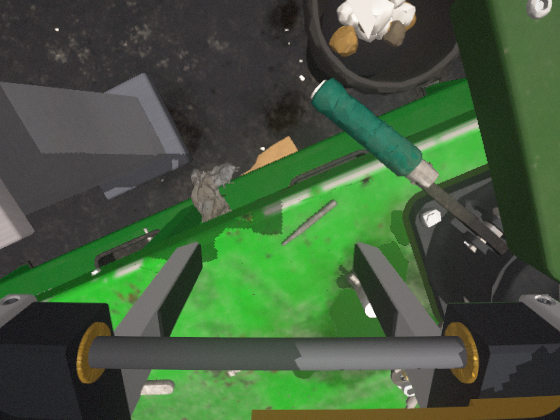

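```bash
cat >> h.py <<'E'
def plan(p,yaw,n):
    o=ctrl.get_obs();p0=np.array(o["ee_pos"]);R0=R.from_euler("xyz",o["eef_rot"])
    R1=R.from_euler("xyz",[np.pi,0,yaw]);rv=(R0.inv()*R1).as_rotvec()
    print("at",p0.round(4),np.round(o["eef_rot"],4),"width",o["grip_width"],"t",o["time_s"])
    for i in range(n):
        Ri=R0*R.from_rotvec(rv*i/n);print(np.r_[Ri.inv().apply((np.array(p)-p0)/n),rv/n].round(4).tolist())
E
python3 -c "
from h import *
plan([.585,.34,.22],np.pi/2,10)"
```

```text
at [0.2196 0.5041 0.205 ] [-3.1407e+00 -1.0000e-04  2.7308e+00] width 0.09363914595459233 t 0.15
[-0.0401, -0.0004, -0.0015, -0.0001, 0.0, 0.116]
[-0.0398, 0.0042, -0.0015, -0.0001, 0.0, 0.116]
[-0.0391, 0.0088, -0.0015, -0.0001, 0.0, 0.116]
[-0.0378, 0.0132, -0.0015, -0.0001, 0.0, 0.116]
[-0.036, 0.0175, -0.0015, -0.0001, 0.0, 0.116]
[-0.0338, 0.0216, -0.0015, -0.0001, 0.0, 0.116]
[-0.031, 0.0253, -0.0015, -0.0001, 0.0, 0.116]
[-0.0279, 0.0288, -0.0015, -0.0001, 0.0, 0.116]
[-0.0244, 0.0318, -0.0015, -0.0001, 0.0, 0.116]
[-0.0205, 0.0344, -0.0015, -0.0001, 0.0, 0.116]
```

Call:
jog_arm --pt "-0.04 0 -0.0015 0 0 0.116 1" --pt "-0.04 0.004 -0.0015 0 0 0.116 1" --pt "-0.039 0.009 -0.0015 0 0 0.116 1" --pt "-0.038 0.013 -0.0015 0 0 0.116 1" --pt "-0.036 0.0175 -0.0015 0 0 0.116 1"

```text
time_s: 0.65
ee_pos: [0.4038, 0.4213, 0.2128]
eef_rot: [-3.141, 0.0, 2.146]
force: [0.1, 0.3, 0.1]
grip_width: 0.0941
grip_force: 0.0
```

Call:
jog_arm --pt "-0.034 0.0215 -0.0015 0 0 0.116 1" --pt "-0.031 0.025 -0.0015 0 0 0.116 1" --pt "-0.028 0.029 -0.0015 0 0 0.116 1" --pt "-0.0245 0.032 -0.0015 0 0 0.116 1" --pt "-0.0205 0.0345 -0.0015 0 0 0.116 1"

```text
time_s: 1.15
ee_pos: [0.5869, 0.3389, 0.2202]
eef_rot: [-3.141, 0.0, 1.566]
force: [-0.4, 0.6, -0.6]
grip_width: 0.0942
grip_force: 0.0
```

Call:
jog_arm --pt "0 0 0 0 0 0 1" --pt "0 0 0 0 0 0 1"

```text
time_s: 1.35
ee_pos: [0.5858, 0.3393, 0.2195]
eef_rot: [-3.14, 0.001, 1.57]
force: [-0.2, 0.8, -0.1]
grip_width: 0.0939
grip_force: 0.0
```

Run:
```python
from h import *
m,im=snap("wrist","w1.png");plan([.585,.34,.22],np.pi/2,1)
```

```text
at [0.5852 0.34   0.2199] [-3.1407e+00  3.0000e-04  1.5718e+00] width 0.09407688933549056 t 1.4
[0.0, -0.0002, -0.0001, -0.0009, 0.0003, 0.001]
```

View pics/w1.png

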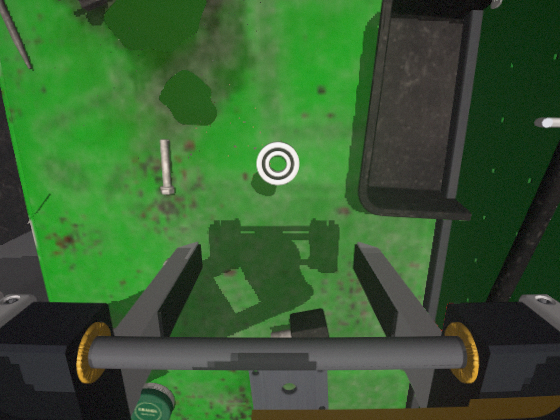

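The wrist view shows the bearing at (278,163), bolt at (167,167), the coil at the bottom (308,325).

```bash
cat >> h.py <<'E'
def blob(m,im,mask,z,amin=100):
    """outer contours -> hull centre, equal-area size & min rect in world at height z"""
    for c in cv2.findContours(mask.astype(np.uint8),cv2.RETR_EXTERNAL,cv2.CHAIN_APPROX_NONE)[0]:
        h=cv2.convexHull(c)
        if cv2.contourArea(h)<amin: continue
        w=(cast(m,h[:,0],z)*1000).astype(np.float32)
        M=cv2.moments(w);r=cv2.minAreaRect(w);b=cv2.boxPoints(r);e=max([b[1]-b[0],b[2]-b[1]],key=np.linalg.norm)
        print("px",h[:,0].mean(0).round(),"centroid",np.round([M["m10"]/M["m00"],M["m01"]/M["m00"]],1),"rectc",np.round(r[0],1),"size",np.round(sorted(r[1]),1),"long axis deg",np.degrees(np.arctan2(e[1],e[0])).round(1),"eqdia",round(2*(M["m00"]/np.pi)**.5,1))
def unsat(im,lo=0,hi=255,s=60):
    h=cv2.cvtColor(im,cv2.COLOR_BGR2HSV);return (h[...,1]<s)&(h[...,2]>lo)&(h[...,2]<hi)
E
python3 - <<'E'
from h import *
m=ctrl.camera_model("wrist");im=cv2.imread("pics/w1.png")
mk=unsat(im,120);k=np.zeros_like(mk);k[120:210,140:320]=1
blob(m,im,mk&k,.014)
E
```

```text
px [278. 163.] centroid [584.  365.8] rectc [583.6 365.9] size [51.1 51.1] long axis deg 0.0 eqdia 52.0
px [164. 171.] centroid [445.9 359.5] rectc [444.9 361.5] size [13.7 67.8] long axis deg 89.4 eqdia 30.7
```

Call:
jog_arm --pt "0.026 -0.001 0.04 0 0 0 1" --pt "0 0 0.05 0 0 0 1" --pt "0 0 0.05 0 0 0 1" --pt "0 0 0.05 0 0 0 1" --pt "0 0 0.017 0 0 0 1"

```text
time_s: 1.9
ee_pos: [0.5813, 0.3655, 0.0084]
eef_rot: [-3.135, 0.004, 1.573]
force: [-0.5, -0.0, 0.4]
grip_width: 0.0938
grip_force: 0.0
```

Call:
jog_arm --pt "0 0 0.01 0 0 0 1" --pt "0 0 0 0 0 0 0.1" --pt "0 0 0 0 0 0 -1" --pt "0 0 0 0 0 0 -1" --pt "0 0 0 0 0 0 -1" --squeeze 25

```text
time_s: 2.4
ee_pos: [0.5852, 0.3662, 0.005]
eef_rot: [3.14, -0.001, 1.571]
force: [-0.1, 0.1, -0.5]
grip_width: 0.0652
grip_force: 0.0
```

Call:
jog_arm --pt "0 0 0 0 0 0 -1" --pt "0 0 0 0 0 0 -1" --pt "0 0 0 0 0 0 -1"

```text
time_s: 2.7
ee_pos: [0.5849, 0.3659, 0.0039]
eef_rot: [3.141, -0.0, 1.571]
force: [-0.3, -1.2, 2.9]
grip_width: 0.0508
grip_force: 25.0
```

Call:
jog_arm --pt "0 0 -0.02 0 0 0 -1" --pt "0 0 -0.05 0 0 0 -1" --pt "0 0 -0.05 0 0 0 -1" --pt "-0.046 0.0 -0.05 0 0 0 -1" --pt "-0.045 0 -0.046 0 0 0 -1"

```text
time_s: 3.2
ee_pos: [0.5841, 0.2967, 0.1974]
eef_rot: [3.141, -0.0, 1.572]
force: [1.0, 0.5, -2.1]
grip_width: 0.0505
grip_force: 25.0
```

Call:
jog_arm --pt "-0.045 0 0 0 0 0 -1" --pt "-0.045 0 0 0 0 0 -1" --pt "-0.045 0 0 0 0 0 -1" --pt "-0.045 0 0 0 0 0 -1" --pt "-0.045 0 0 0 0 0 -1"

```text
time_s: 3.7
ee_pos: [0.5841, 0.0703, 0.1958]
eef_rot: [-3.141, -0.0, 1.571]
force: [1.6, 0.0, -1.8]
grip_width: 0.0508
grip_force: 25.0
```

Call:
jog_arm --pt "-0.045 0 0 0 0 0 -1" --pt "-0.045 0 0 0 0 0 -1" --pt "-0.045 0 0 0 0 0 -1" --pt "-0.015 0 0 0 0 0 -1" --pt "0 0 0 0 0 0 -1"

```text
time_s: 4.2
ee_pos: [0.5844, -0.0798, 0.1957]
eef_rot: [-3.141, -0.0, 1.568]
force: [0.5, 1.0, -0.7]
grip_width: 0.0504
grip_force: 25.0
```

Run:
```python
from h import *
m,im=snap("wrist","w2.png");plan([.585,-.10,.22],np.pi/2,1)
```

```text
at [ 0.5845 -0.0782  0.1957] [-3.1410e+00 -4.0000e-04  1.5695e+00] width 0.050618990134271166 t 4.25
[-0.0218, 0.0006, -0.0243, -0.0006, -0.0004, -0.0013]
```

View pics/w2.png

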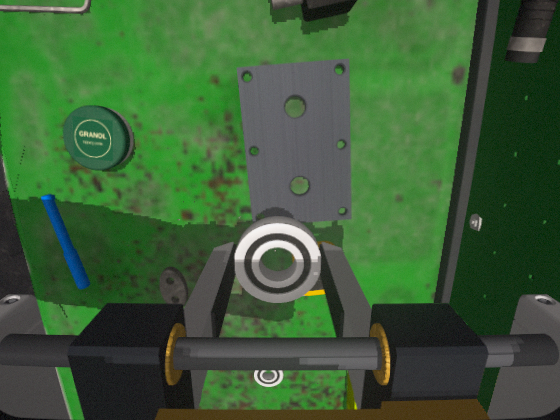

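The plate is at cols 240–352, rows 60–220 with bores at (295,107) and (300,186). The held bearing covers its bottom edge, and the small bearing shows at (268,376).

Run:
```python
from h import *
m=ctrl.camera_model("wrist");im=cv2.imread("pics/w2.png")
mk=unsat(im,50,150,75).astype(np.uint8);mk[215:]=0;mk[:45]=0
n,l,s,c=cv2.connectedComponentsWithStats(mk);i=1+s[1:,4].argmax();mk=(l==i).astype(np.uint8);print(s[i])
cs,h=cv2.findContours(mk,cv2.RETR_CCOMP,cv2.CHAIN_APPROX_NONE)
P=max(cs,key=len)[:,0];W=cast(m,P,.01)*1000
def fit(sel):
    vx,vy,x,y=cv2.fitLine(W[sel].astype(np.float32),cv2.DIST_HUBER,0,.01,.01).ravel();return np.array([vx,vy]),np.array([x,y])
X,Y=P.T
L=fit((X<262)&(Y>75)&(Y<205));Rr=fit((X>335)&(Y>75)&(Y<200));T=fit((Y<85)&(X>250)&(X<340))
for q in(L,Rr,T): print(np.degrees(np.arctan2(q[0][1],q[0][0])).round(2),q[1].round(1))
# axis along plate (+y)
a=L[0]*np.sign(L[0][1])+Rr[0]*np.sign(Rr[0][1]);a/=np.linalg.norm(a);nx=np.array([a[1],-a[0]])
print("width",((Rr[1]-L[1])@nx).round(1))
mx=(Rr[1]@nx+L[1]@nx)/2;top=T[1]@a;top=(T[1]+T[0]*(mx-T[1]@nx)/(T[0]@nx))@a
cen=mx*nx+(top-90)*a
print("yaw",np.degrees(np.arctan2(-a[0],a[1])),"centre",cen,"bore+",cen+45*a,"bore-",cen-45*a,"gauge",cen-99.5*nx)
for c in cs:
    if 40<cv2.contourArea(c)<900: 
        w=cast(m,c[:,0],.01)*1000;M=cv2.moments(w.astype(np.float32));print("hole",c[:,0].mean(0).round(),(M["m10"]/M["m00"]),(M["m01"]/M["m00"]),2*(abs(M["m00"])/np.pi)**.5)
```

```text
[  237    59   115   156 15479]
-85.7 [546.1 -23.8]
-85.91 [664.2 -10.6]
4.02 [609.9  59. ]
width 118.8
yaw 4.197223 centre [606.2046   -31.482536] bore+ [602.9111    13.396774] bore- [609.4981  -76.36185] gauge [506.97144  -38.764927]
hole [342. 210.] 660.700914861815 -105.6327890810797 8.839739327004883
hole [299. 185.] 609.2355989683142 -74.67375898678729 21.339473588152728
hole [254. 151.] 556.5485438879647 -34.49250430828234 10.031676871659501
hole [341. 144.] 655.2612961577687 -27.015409310685403 9.602474930110217
hole [295. 106.] 601.9220154350534 13.30891580127418 21.192727244242732
hole [247.  77.] 550.7046055846088 44.32210057973675 10.308371111140405
hole [339.  69.] 649.3657202667184 51.782518990396476 10.18306145586391
```

Call:
jog_arm --pt "0.0315 0.006 0 0 0 0 -1" --pt "0.03 0.006 0.02 0 0 0 -1" --pt "0.03 0.006 0.03 0 0 0 -1" --pt "0 0 0.045 0 0 0 -1" --pt "0 0 0.045 0 0 0 -1"

```text
time_s: 4.75
ee_pos: [0.6026, 0.0165, 0.0548]
eef_rot: [3.141, -0.0, 1.574]
force: [0.9, -0.1, -1.4]
grip_width: 0.0505
grip_force: 25.0
```

Call:
jog_arm --pt "0 0 0.02 0 0 0 -1" --pt "0 0 0.01 0 0 0 -1" --pt "0 0 0 0 0 0 -1"

```text
time_s: 5.05
ee_pos: [0.6022, 0.0147, 0.0253]
eef_rot: [-3.14, -0.0, 1.572]
force: [-0.3, 0.5, -0.5]
grip_width: 0.0507
grip_force: 25.0
```

Run:
```python
from h import *
plan([.6025,.0134,.0145],np.pi/2,1)
```

```text
at [0.6022 0.0147 0.0253] [-3.1401e+00 -2.0000e-04  1.5721e+00] width 0.050740036391443304 t 5.05
[-0.0013, 0.0003, 0.0108, -0.0015, -0.0002, 0.0013]
```

Call:
jog_arm --pt "-0.001 0 0.007 0 0 0 -1" --pt "0 0 0.0035 0 0 0 -1" --pt "0 0 0 0 0 0 -1" --pt "0 0 0 0 0 0 0.5" --pt "0 0 0 0 0 0 0.5"

```text
time_s: 5.55
ee_pos: [0.603, 0.0125, 0.0161]
eef_rot: [3.14, 0.0, 1.571]
force: [0.7, -0.7, 0.2]
grip_width: 0.0631
grip_force: 0.0
```

Call:
jog_arm --pt "0 0 0 0 0 0 0.5" --pt "0 0 -0.02 0 0 0 1" --pt "0 0 -0.05 0 0 0 1" --pt "0 0 -0.05 0 0 0 1" --pt "-0.03 0 -0.05 0 0 0 1"

```text
time_s: 6.05
ee_pos: [0.6027, -0.0116, 0.1814]
eef_rot: [3.14, -0.0, 1.573]
force: [0.0, -0.5, 0.7]
grip_width: 0.0937
grip_force: 0.0
```

Call:
jog_arm --pt "-0.045 0 -0.035 0 0 0 1" --pt "-0.045 0 0 0 0 0 1" --pt "0 0 0 0 0 0 1" --pt "0 0 0 0 0 0 1"

```text
time_s: 6.45
ee_pos: [0.6024, -0.0983, 0.209]
eef_rot: [-3.141, -0.0, 1.569]
force: [-0.0, 0.1, -0.8]
grip_width: 0.0938
grip_force: 0.0
```

Run:
```python
from h import *
m,im=snap("wrist","w3.png");plan([.57,-.37,.22],np.pi/2,1)
mk=unsat(im,165,256,40);mk[250:]=0
blob(m,im,mk,.024)
```

```text
at [ 0.6025 -0.0973  0.2089] [-3.1412e+00 -3.0000e-04  1.5705e+00] width 0.09387619176675759 t 6.5
[-0.2727, -0.0324, -0.0112, -0.0004, -0.0003, -0.0003]
px [279.  90.] centroid [601.8  11.6] rectc [601.8  11.6] size [50.2 50.9] long axis deg -0.1 eqdia 51.1
```

View pics/w3.png

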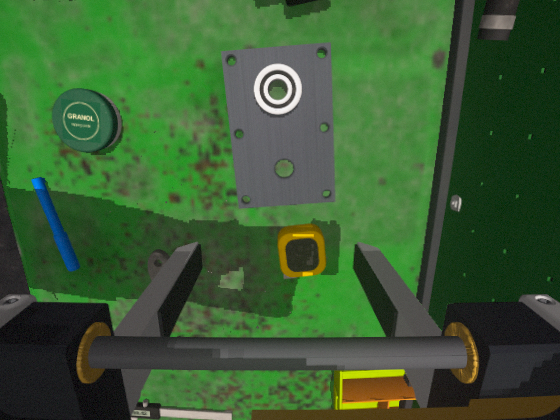

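The larger bearing lies flat on the plate at (278,89); the other bore is at (284,168). I'll re-measure the plate in this full view.

Run:
```python
from h import *
m=ctrl.camera_model("wrist");im=cv2.imread("pics/w3.png")
mk=unsat(im,50,150,75).astype(np.uint8);mk[225:]=0;mk[:30]=0;mk[:,:215]=0;mk[:,345:]=0
n,l,s,c=cv2.connectedComponentsWithStats(mk);i=1+s[1:,4].argmax();mk=(l==i).astype(np.uint8)
blob(m,im,mk,.01,5000)
cs,h=cv2.findContours(mk,cv2.RETR_CCOMP,cv2.CHAIN_APPROX_NONE)
for c in cs:
    if 40<cv2.contourArea(c)<900: 
        M=cv2.moments((cast(m,c[:,0],.01)*1000).astype(np.float32));print("hole",c[:,0].mean(0).round(),(M["m10"]/M["m00"]),(M["m01"]/M["m00"]))
```

```text
px [287. 135.] centroid [605.2 -31.8] rectc [604.7 -30.9] size [123.4 182.3] long axis deg -85.8 eqdia 167.3
hole [246. 199.] 562.7561210302832 -113.5958788224786
hole [326. 193.] 660.9308130567717 -106.88464195836043
hole [284. 168.] 609.237153363052 -75.80046561826113
hole [239. 134.] 556.5495087221248 -35.513052442942566
hole [324. 127.] 655.1264102955419 -28.318196253130694
hole [231.  60.] 550.5808081301012 43.69809983268107
hole [321.  53.] 649.2334338898082 50.90708854551357
```

Call:
jog_arm --pt "-0.047 -0.006 -0.003 0 0 0 1" --pt "-0.047 -0.006 -0.002 0 0 0 1" --pt "-0.047 -0.006 -0.002 0 0 0 1" --pt "-0.047 -0.006 -0.002 0 0 0 1" --pt "-0.047 -0.006 -0.002 0 0 0 1"

```text
time_s: 7.0
ee_pos: [0.5728, -0.333, 0.22]
eef_rot: [-3.141, -0.0, 1.573]
force: [1.0, 0.1, 0.6]
grip_width: 0.0935
grip_force: 0.0
```

Call:
jog_arm --pt "-0.045 -0.002 0 0 0 0 1" --pt "0 0 0 0 0 0 1" --pt "0 0 0 0 0 0 1"

```text
time_s: 7.3
ee_pos: [0.5709, -0.377, 0.2192]
eef_rot: [-3.141, -0.001, 1.571]
force: [0.6, 1.0, 0.0]
grip_width: 0.0939
grip_force: 0.0
```

Run:
```python
from h import *
m,im=snap("wrist","w4.png");plan([.57,-.37,.003],np.pi/2,1)
mk=unsat(im,165,256,40);mk[290:]=0
blob(m,im,mk,.014)
mk=unsat(im,30,165,75);mk[290:]=0;print();blob(m,im,mk,.012,150)
```

```text
at [ 0.5712 -0.3762  0.2196] [-3.1411e+00 -7.0000e-04  1.5721e+00] width 0.09390376853358655 t 7.35
[0.006, -0.0011, 0.2166, -0.0005, -0.0007, 0.0013]
px [124. 265.] centroid [ 362.8 -485. ] rectc [ 364.7 -488.6] size [22.9 30.4] long axis deg 81.4 eqdia 23.4
px [ 98. 252.] centroid [ 332.3 -469.2] rectc [ 334.8 -476.2] size [35.6 51.7] long axis deg 85.8 eqdia 38.9
px [ 73. 239.] centroid [ 296.5 -468.1] rectc [ 292.9 -476.9] size [18.7 96.2] long axis deg 79.5 eqdia 38.3
px [278. 163.] centroid [ 569.4 -351.5] rectc [ 569.4 -351.1] size [40.1 41.3] long axis deg -0.0 eqdia 41.2

px [448. 275.] centroid [ 803.7 -504.1] rectc [ 802.8 -502.5] size [17.6 45.9] long axis deg 89.3 eqdia 29.5
px [217. 252.] centroid [ 497.1 -469.7] rectc [ 497.7 -469.3] size [18.8 61.3] long axis deg 0.1 eqdia 36.8
px [374. 259.] centroid [ 713.2 -493.9] rectc [ 709.8 -494. ] size [ 29.9 104.6] long axis deg -48.3 eqdia 52.4
px [164. 259.] centroid [ 398.4 -478. ] rectc [ 386.7 -482.3] size [ 83.3 145.6] long axis deg -10.3 eqdia 98.7
px [457. 229.] centroid [ 805.3 -436.6] rectc [ 805.3 -436.2] size [11.
[... 543 characters left out ...]
[14.1 23.2] long axis deg -72.3 eqdia 17.6
px [319.  45.] centroid [ 616.7 -219.1] rectc [ 617.2 -219.2] size [11.3 17.8] long axis deg 1.5 eqdia 15.0
px [247.  35.] centroid [ 539.  -208.4] rectc [ 536.4 -211.5] size [26.7 48.4] long axis deg -10.6 eqdia 32.0
px [ 23. 169.] centroid [ 230.6 -411.2] rectc [ 254.1 -365.9] size [ 78.7 353.5] long axis deg 76.2 eqdia 137.1
px [165.  42.] centroid [ 449.1 -216.1] rectc [ 449.2 -216.1] size [40.2 58.3] long axis deg 86.1 eqdia 47.6
px [478.  83.] centroid [ 800.6 -248.4] rectc [ 799.7 -251.9] size [ 23.2 164.1] long axis deg 89.8 eqdia 66.1
px [337.  17.] centroid [ 634.9 -185.1] rectc [ 635.1 -186.1] size [24.7 40.6] long axis deg 0.5 eqdia 33.8
```

View pics/w4.png

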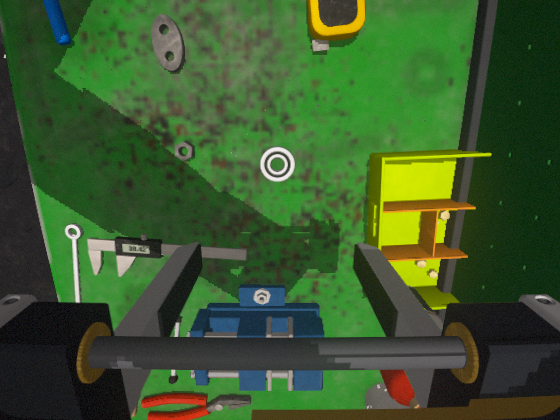

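The small bearing is at (278,163), nut at (184,151), flange at (168,43), and the vise sits below row 290, clear of this grasp.

Call:
jog_arm --pt "0.025 -0.001 0.04 0 0 0 1" --pt "0 0 0.05 0 0 0 1" --pt "0 0 0.05 0 0 0 1" --pt "0 0 0.05 0 0 0 0.5" --pt "0 0 0.017 0 0 0 0.3"

```text
time_s: 7.85
ee_pos: [0.5683, -0.3492, 0.0083]
eef_rot: [-3.136, -0.004, 1.573]
force: [0.7, -0.6, 0.6]
grip_width: 0.0812
grip_force: 0.0
```

Call:
jog_arm --pt "0 0 0.01 0 0 0 0.2" --pt "0 0 0 0 0 0 -1" --pt "0 0 0 0 0 0 -1" --pt "0 0 0 0 0 0 -1" --pt "0 0 0 0 0 0 -1"

```text
time_s: 8.35
ee_pos: [0.5702, -0.3531, 0.0046]
eef_rot: [3.14, 0.001, 1.571]
force: [4.0, 0.3, 0.3]
grip_width: 0.0412
grip_force: 1.5
```

Call:
jog_arm --pt "0 0 0 0 0 0 -1" --pt "0 0 0 0 0 0 -1"

```text
time_s: 8.55
ee_pos: [0.5702, -0.3531, 0.0046]
eef_rot: [3.14, 0.001, 1.571]
force: [-1.0, 1.8, 6.4]
grip_width: 0.0407
grip_force: 25.0
```

```bash
python3 -c "
from h import *
plan([.610,-.075,.19],np.pi/2,1)"
```

```text
at [ 0.5702 -0.3531  0.0046] [3.1399e+00 1.2000e-03 1.5707e+00] width 0.040657013925762084 t 8.55
[0.2779, 0.0401, -0.1857, 0.0017, 0.0012, -0.0001]
```

Call:
jog_arm --pt "0 0 -0.03 0 0 0 -1" --pt "0 0 -0.04 0 0 0 -1" --pt "0.04 0.005 -0.04 0 0 0 -1" --pt "0.04 0.007 -0.01 0 0 0 -1" --pt "0.04 0.007 0 0 0 0 -1"

```text
time_s: 9.05
ee_pos: [0.5887, -0.2368, 0.121]
eef_rot: [3.138, 0.002, 1.57]
force: [1.3, 0.9, -2.4]
grip_width: 0.0405
grip_force: 25.0
```

Call:
jog_arm --pt "0.04 0.007 0 0 0 0 -1" --pt "0.04 0.007 0 0 0 0 -1" --pt "0.04 0.007 0 0 0 0 -1" --pt "0.0366 0 0 0 0 0 -1" --pt "0 0 0 0 0 0 -1"

```text
time_s: 9.55
ee_pos: [0.609, -0.0769, 0.1186]
eef_rot: [-3.142, -0.001, 1.575]
force: [-0.8, -1.1, -1.7]
grip_width: 0.0404
grip_force: 25.0
```

```bash
python3 -c "
from h import *
plan([.610,-.0765,.0155],np.pi/2,1)"
```

```text
at [ 0.609  -0.0769  0.1186] [-3.1416e+00 -6.0000e-04  1.5748e+00] width 0.04040642245022678 t 9.55
[0.0004, 0.001, 0.1031, -0.0, -0.0006, 0.004]
```

Call:
jog_arm --pt "0 0.001 0.035 0 0 0 -1" --pt "0 0 0.035 0 0 0 -1" --pt "0 0 0.02 0 0 0 -1" --pt "0 0 0.009 0 0 0 -1" --pt "0 0 0 0 0 0 -1"

```text
time_s: 10.05
ee_pos: [0.6096, -0.0813, 0.0186]
eef_rot: [-3.14, -0.0, 1.57]
force: [0.7, -0.1, -1.9]
grip_width: 0.0409
grip_force: 25.0
```

```bash
python3 -c "
from h import *
plan([.610,-.0765,.0155],np.pi/2,1)"
```

```text
at [ 0.6096 -0.0813  0.0186] [-3.1402e+00 -2.0000e-04  1.5704e+00] width 0.04089879448696423 t 10.05
[0.0048, 0.0004, 0.0031, -0.0014, -0.0002, -0.0004]
```

Call:
jog_arm --pt "0.0045 0 0 0 0 0 -1" --pt "0 0 0.0025 0 0 0 -1" --pt "0 0 0 0 0 0 -1"

```text
time_s: 10.35
ee_pos: [0.6103, -0.0763, 0.0175]
eef_rot: [3.141, 0.0, 1.571]
force: [-0.4, -0.3, -1.3]
grip_width: 0.0403
grip_force: 25.0
```

Call:
jog_arm --pt "0 0 0.002 0 0 0 -1" --pt "0 0 0 0 0 0 -1" --pt "0 0 0 0 0 0 0.2" --pt "0 0 0 0 0 0 0.3" --pt "0 0 0 0 0 0 0.4"

```text
time_s: 10.85
ee_pos: [0.6101, -0.0764, 0.015]
eef_rot: [3.141, 0.0, 1.571]
force: [1.4, -0.1, -0.4]
grip_width: 0.0611
grip_force: 0.0
```

Call:
jog_arm --pt "0 0 -0.02 0 0 0 0.5" --pt "0 0 -0.05 0 0 0 1" --pt "-0.01 0 -0.05 0 0 0 1" --pt "-0.03 0 -0.05 0 0 0 1" --pt "-0.03 0 -0.03 0 0 0 1"

```text
time_s: 11.35
ee_pos: [0.6105, -0.1421, 0.2105]
eef_rot: [3.138, 0.001, 1.572]
force: [0.4, -0.4, -0.9]
grip_width: 0.0938
grip_force: 0.0
```

Call:
jog_arm --pt "0 0 0 0 0 0 1" --pt "0 0 0 0 0 0 1"

```text
time_s: 11.55
ee_pos: [0.6099, -0.1421, 0.2065]
eef_rot: [3.141, -0.0, 1.57]
force: [-0.2, 0.5, -1.0]
grip_width: 0.0941
grip_force: 0.0
```

Run:
```python
from h import *
m,im=snap("wrist","w5.png");plan([.45,-.25,.22],np.pi/2,1)
mk=unsat(im,165,256,40);mk[250:]=0
blob(m,im,mk,.024)
mk=unsat(im,50,150,75).astype(np.uint8);print();blob(m,im,mk&(np.arange(420)<290)[:,None],.01,300)
cs,h=cv2.findContours(mk,cv2.RETR_CCOMP,cv2.CHAIN_APPROX_NONE)
for c in cs:
    if 40<cv2.contourArea(c)<400: 
        M=cv2.moments((cast(m,c[:,0],.01)*1000).astype(np.float32));print("hole",c[:,0].mean(0).round(),(M["m10"]/M["m00"]),(M["m01"]/M["m00"]))
```

```text
at [ 0.6096 -0.1414  0.2055] [-3.1401e+00 -6.0000e-04  1.5707e+00] width 0.0939099386240052 t 11.6
[-0.1086, -0.1597, -0.0143, -0.0015, -0.0006, -0.0001]
px [278. 130.] centroid [608.8 -75. ] rectc [609.2 -74.7] size [41.  41.2] long axis deg 89.0 eqdia 41.2
px [271.  44.] centroid [601.7  11.4] rectc [602.  11.] size [50.8 51.1] long axis deg -0.1 eqdia 51.2

px [374. 258.] centroid [ 746.8 -253.1] rectc [ 744.9 -253.2] size [ 26.8 100.2] long axis deg -51.7 eqdia 49.4
px [162. 249.] centroid [ 458.5 -234.7] rectc [ 452.  -241.7] size [77.5 96.5] long axis deg 64.1 eqdia 82.6
px [297. 215.] centroid [ 632.4 -183.3] rectc [ 632.3 -183.1] size [34.1 40.2] long axis deg 0.0 eqdia 39.3
px [99. 84.] centroid [406.5 -24.5] rectc [408.2 -24.9] size [22.1 61.7] long axis deg 79.2 eqdia 35.9
px [444. 155.] centroid [ 805.5 -109.1] rectc [ 805.6 -112.1] size [ 13.  344.6] long axis deg 89.7 eqdia 73.9
px [270.  89.] centroid [605.2 -33.7] rectc [606.  -33.3] size [122.8 181.2] long axis deg -87.0 eqdia 166.4
hole [187. 390.] 483.41284166940363 -458.046806974207
hole [192. 302.] 492.3884681079
[... 303 characters left out ...]
e [173. 225.] 477.30881574702283 -191.18672294875327
hole [456. 166.] 822.2157396748264 -115.47950449924004
hole [276. 130.] 609.3748895752852 -71.78472819229138
hole [196.  83.] 519.2438163749712 -24.117835295670414
hole [101.  84.] 412.9495642158963 -25.081883994701872
hole [271.  43.] 600.7362569610024 17.915830075746108
hole [437.  15.] 780.216463441174 44.549228017442395
hole [238. 164.] 562.7951310852408 -115.33112929210213
hole [321. 158.] 660.6736537586045 -108.56528712068518
hole [230.  94.] 556.674471731462 -36.901476314768566
hole [319.  88.] 655.0598602573525 -29.8725172165872
hole [222.  16.] 550.5390557440664 42.61979038378886
hole [316.   8.] 649.724776903878 49.92499085054301
```

The small bearing lies on the plate at (278,130), large at (271,44); both are within about 2 mm of their bores. Next: the flange.

Call:
jog_arm --pt "-0.022 -0.032 -0.002 0 0 0 1" --pt "-0.022 -0.032 -0.002 0 0 0 1" --pt "-0.022 -0.032 -0.002 0 0 0 1" --pt "-0.022 -0.032 -0.002 0 0 0 1" --pt "-0.021 -0.032 -0.002 0 0 0 1"

```text
time_s: 12.1
ee_pos: [0.4485, -0.2504, 0.2152]
eef_rot: [-3.14, -0.001, 1.572]
force: [0.5, -0.0, 0.2]
grip_width: 0.094
grip_force: 0.0
```

Call:
jog_arm --pt "0 0 0 0 0 0 1" --pt "0 0 0 0 0 0 1"

```text
time_s: 12.3
ee_pos: [0.4498, -0.2503, 0.2158]
eef_rot: [-3.14, -0.001, 1.57]
force: [0.2, 0.7, 0.0]
grip_width: 0.0937
grip_force: 0.0
```

Run:
```python
from h import *
m,im=snap("wrist","w6.png");plan([.45,-.25,.22],np.pi/2,1)
mk=unsat(im,60,200,75);mk[240:]=0
blob(m,im,mk,.011,500)
cv2.imwrite("pics/w6c.png",np.hstack([cv2.resize(x[60:260,180:380],None,fx=2,fy=2) for x in(im,cv2.cvtColor(mk.astype(np.uint8)*255,cv2.COLOR_GRAY2BGR))]))
```

```text
at [ 0.4503 -0.25    0.2158] [-3.1406e+00 -9.0000e-04  1.5714e+00] width 0.09412017005405772 t 12.35
[0.0001, -0.0003, -0.0042, -0.001, -0.0009, 0.0006]
px [346. 153.] centroid [ 531.3 -211.7] rectc [ 531.4 -217.8] size [45.7 47.4] long axis deg -10.5 eqdia 40.8
px [274. 157.] centroid [ 447.3 -214.5] rectc [ 446.8 -215.2] size [37.9 57.9] long axis deg 82.5 eqdia 46.3
px [438. 130.] centroid [ 641.  -182.1] rectc [ 641.1 -182.2] size [39.5 44.8] long axis deg -83.1 eqdia 45.3
px [435.  52.] centroid [608.8 -85. ] rectc [609.7 -83.7] size [ 80.6 119.7] long axis deg 3.9 eqdia 108.7
px [32. 71.] centroid [ 152.4 -106.2] rectc [ 149.  -101.2] size [ 58.9 120.7] long axis deg 87.3 eqdia 84.3
```

View pics/w6c.png

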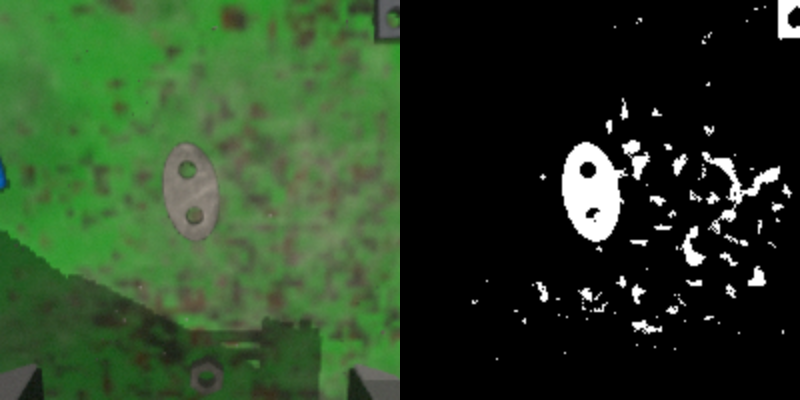

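The flange is at about crop (190,192), i.e. (275,156), long axis about 8° off the y axis; the mask just has small specks to remove.

Run:
```python
from h import *
m=ctrl.camera_model("wrist");im=cv2.imread("pics/w6.png")
mk=unsat(im,60,200,75).astype(np.uint8);mk[240:]=0
mk=cv2.morphologyEx(mk,cv2.MORPH_OPEN,cv2.getStructuringElement(2,(7,7)))
blob(m,im,mk[:]*(np.abs(np.arange(560)-275)<40),.011,500)
c=max([c for c in cv2.findContours(mk,0,1)[0] if abs(c[:,0,0].mean()-275)<30],key=len)
print(cv2.fitEllipse((cast(m,c[:,0],.011)*1000).astype(np.float32)))
```

```text
px [273. 155.] centroid [ 446.6 -214.7] rectc [ 446.3 -214.8] size [33.7 58.8] long axis deg -89.4 eqdia 44.6
((446.5699157714844, -214.70372009277344), (33.333106994628906, 58.311065673828125), 7.938900470733643)
```

Call:
jog_arm --pt "0.036 -0.003 0.04 0 0 -0.139 0.5" --pt "0 0 0.05 0 0 0 0.3" --pt "0 0 0.05 0 0 0 0.2" --pt "0 0 0.045 0 0 0 0.2" --pt "0 0 0.017 0 0 0 0.2"

```text
time_s: 12.85
ee_pos: [0.4459, -0.215, 0.0129]
eef_rot: [-3.136, -0.004, 1.712]
force: [-0.7, 0.3, 0.9]
grip_width: 0.0579
grip_force: 0.0
```

Call:
jog_arm --pt "0 0 0.007 0 0 0 0.2" --pt "0 0 0 0 0 0 0.2"

```text
time_s: 13.05
ee_pos: [0.4475, -0.2166, 0.0099]
eef_rot: [-3.14, -0.001, 1.711]
force: [0.4, -0.6, -0.0]
grip_width: 0.0565
grip_force: 0.0
```

```bash
python3 -c "
from h import *
plan([.4475,-.214,.003],np.pi/2+.139,1)"
```

```text
at [ 0.4475 -0.2166  0.0099] [-3.1404e+00 -1.0000e-03  1.7110e+00] width 0.05651652514653848 t 13.05
[0.0026, 0.0004, 0.0069, -0.0012, -0.001, 0.0012]
```

Call:
jog_arm --pt "0.0025 0 0.004 0 0 0 0.2" --pt "0 0 0.0025 0 0 0 0.2" --pt "0 0 0 0 0 0 -1" --pt "0 0 0 0 0 0 -1" --pt "0 0 0 0 0 0 -1"

```text
time_s: 13.55
ee_pos: [0.447, -0.2151, 0.0044]
eef_rot: [3.141, 0.0, 1.71]
force: [0.1, 0.1, 0.0]
grip_width: 0.0357
grip_force: 0.0
```

Call:
jog_arm --pt "0 0 0 0 0 0 -1" --pt "0 0 0 0 0 0 -1"

```text
time_s: 13.75
ee_pos: [0.447, -0.2152, 0.0044]
eef_rot: [3.141, 0.0, 1.71]
force: [-0.2, 0.1, 3.1]
grip_width: 0.0324
grip_force: 25.0
```

```bash
python3 -c "
from h import *
plan([.603,.013,.12],np.pi/2+.073,7)"
```

```text
at [ 0.447  -0.2152  0.0044] [3.1412e+00 3.0000e-04 1.7097e+00] width 0.032438359238376784 t 13.75
[0.0292, 0.0266, -0.0165, 0.0001, 0.0, 0.0094]
[0.0294, 0.0263, -0.0165, 0.0001, 0.0, 0.0094]
[0.0297, 0.026, -0.0165, 0.0001, 0.0, 0.0094]
[0.0299, 0.0257, -0.0165, 0.0001, 0.0, 0.0094]
[0.0302, 0.0255, -0.0165, 0.0001, 0.0, 0.0094]
[0.0304, 0.0252, -0.0165, 0.0001, 0.0, 0.0094]
[0.0306, 0.0249, -0.0165, 0.0001, 0.0, 0.0094]
```

Call:
jog_arm --pt "0 0 -0.03 0 0 0 -1" --pt "0 0 -0.04 0 0 0 -1" --pt "0 0 -0.0455 0 0 0 -1" --pt "0.029 0.0265 0 0 0 0.0094 -1" --pt "0.0295 0.0265 0 0 0 0.0094 -1"

```text
time_s: 14.25
ee_pos: [0.4923, -0.1498, 0.121]
eef_rot: [3.139, 0.001, 1.688]
force: [0.2, -1.1, -2.2]
grip_width: 0.0325
grip_force: 24.9
```

Call:
jog_arm --pt "0.0295 0.026 0 0 0 0.0094 -1" --pt "0.03 0.0255 0 0 0 0.0094 -1" --pt "0.03 0.0255 0 0 0 0.0094 -1" --pt "0.0305 0.025 0 0 0 0.0094 -1" --pt "0.0305 0.025 0 0 0 0.0094 -1"

```text
time_s: 14.75
ee_pos: [0.6032, 0.0141, 0.1193]
eef_rot: [-3.141, -0.0, 1.644]
force: [0.9, 0.4, -0.6]
grip_width: 0.0326
grip_force: 24.9
```

Call:
jog_arm --pt "0 0 0.03 0 0 0 -1" --pt "0 0 0.03 0 0 0 -1" --pt "0 0 0 0 0 0 -1" --pt "0 0 0 0 0 0 -1"

```text
time_s: 15.15
ee_pos: [0.6027, 0.0125, 0.06]
eef_rot: [-3.141, -0.0, 1.644]
force: [0.2, -0.4, -1.4]
grip_width: 0.0324
grip_force: 24.9
```

```bash
python3 -c "
from h import *
plan([.603,.0125,.0284],np.pi/2+.073,1)"
```

```text
at [0.6027 0.0125 0.06  ] [-3.1410e+00 -1.0000e-04  1.6438e+00] width 0.032381209188769695 t 15.15
[-0.0, 0.0003, 0.0316, -0.0006, -0.0001, 0.0]
```

Call:
jog_arm --pt "0 0 0.02 0 0 0 -1" --pt "0 0 0.008 0 0 0 -1" --pt "0 0 0 0 0 0 -1" --pt "0 0 0 0 0 0 -1"

```text
time_s: 15.55
ee_pos: [0.6032, 0.0125, 0.0328]
eef_rot: [3.14, 0.0, 1.644]
force: [0.3, 0.2, -0.1]
grip_width: 0.0322
grip_force: 24.9
```

Call:
jog_arm --pt "0 0 0.003 0 0 0 -1" --pt "0 0 0.001 0 0 0 -1" --pt "0 0 0 0 0 0 -1" --pt "0 0 0 0 0 0 -0.15" --pt "0 0 0 0 0 0 0"

```text
time_s: 16.05
ee_pos: [0.6028, 0.0127, 0.0277]
eef_rot: [3.141, 0.0, 1.644]
force: [-0.2, 0.4, -0.1]
grip_width: 0.0443
grip_force: 0.0
```

Call:
jog_arm --pt "0 0 0 0 0 0 0" --pt "0 0 -0.02 0 0 0 0.1" --pt "0 0 -0.05 0 0 0 1" --pt "-0.02 0 -0.05 0 0 0.073 1" --pt "-0.04 0 -0.05 0 0 0 1"

```text
time_s: 16.55
ee_pos: [0.6043, -0.0364, 0.1858]
eef_rot: [3.14, -0.0, 1.571]
force: [1.1, -0.1, -0.7]
grip_width: 0.072
grip_force: 0.0
```

Call:
jog_arm --pt "-0.045 0 -0.01 0 0 0 1" --pt "0 0 0 0 0 0 1" --pt "0 0 0 0 0 0 1"

```text
time_s: 16.85
ee_pos: [0.6039, -0.0827, 0.1929]
eef_rot: [-3.141, -0.0, 1.569]
force: [0.3, -0.3, -0.3]
grip_width: 0.0932
grip_force: 0.0
```

Run:
```python
from h import *
m,im=snap("wrist","w7.png");plan([.457,-.36,.22],np.pi/2,7)
mk=unsat(im,165,256,40);mk[250:]=0
blob(m,im,mk,.024)
```

```text
at [ 0.6038 -0.0818  0.1924] [-3.1407e+00 -4.0000e-04  1.5706e+00] width 0.09369418004969908 t 16.9
[-0.0397, -0.021, -0.0039, -0.0001, -0.0001, -0.0]
[-0.0397, -0.021, -0.0039, -0.0001, -0.0001, -0.0]
[-0.0397, -0.021, -0.0039, -0.0001, -0.0001, -0.0]
[-0.0397, -0.021, -0.0039, -0.0001, -0.0001, -0.0]
[-0.0397, -0.021, -0.0039, -0.0001, -0.0001, -0.0]
[-0.0397, -0.021, -0.0039, -0.0001, -0.0001, -0.0]
[-0.0397, -0.021, -0.0039, -0.0001, -0.0001, -0.0]
px [283. 184.] centroid [608.8 -74.8] rectc [608.9 -74.9] size [40.7 41.7] long axis deg -45.0 eqdia 41.4
px [258. 106.] centroid [583.5  10.4] rectc [582.4  10. ] size [12.4 43.2] long axis deg -86.5 eqdia 22.1
px [295.  99.] centroid [620.1  12.8] rectc [621.1  12.6] size [11.7 43. ] long axis deg -86.7 eqdia 21.4
px [51.  4.] centroid [376.2 109.3] rectc [373.4 108.5] size [ 5.7 43.3] long axis deg 2.6 eqdia 14.5
```

View pics/w7.png

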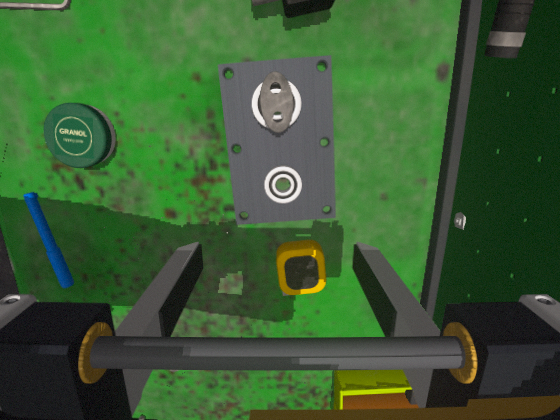

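The flange sits centred on the larger bearing at (277,103), aligned with the plate; the small bearing is at (283,184). Next: the nut.

Call:
jog_arm --pt "-0.04 -0.021 -0.004 0 0 0 1" --pt "-0.04 -0.021 -0.004 0 0 0 1" --pt "-0.04 -0.021 -0.004 0 0 0 1" --pt "-0.04 -0.021 -0.004 0 0 0 1" --pt "-0.04 -0.021 -0.004 0 0 0 1"

```text
time_s: 17.4
ee_pos: [0.4985, -0.2822, 0.2125]
eef_rot: [-3.141, -0.001, 1.573]
force: [0.8, -0.1, 0.1]
grip_width: 0.0939
grip_force: 0.0
```

Call:
jog_arm --pt "-0.04 -0.021 -0.004 0 0 0 1" --pt "-0.038 -0.021 -0.003 0 0 0 1" --pt "0 0 0 0 0 0 1" --pt "0 0 0 0 0 0 1"

```text
time_s: 17.8
ee_pos: [0.4572, -0.3596, 0.2193]
eef_rot: [-3.141, -0.001, 1.571]
force: [0.6, -0.1, -0.7]
grip_width: 0.0938
grip_force: 0.0
```

Run:
```python
from h import *
m,im=snap("wrist","w8.png");plan([.457,-.335,.004],np.pi/2,1)
mk=unsat(im,30,170,80).astype(np.uint8);mk[230:]=0;mk[:,:240]=0;mk[:,320:]=0
mk=cv2.morphologyEx(mk,cv2.MORPH_CLOSE,np.ones((3,3)));mk=cv2.morphologyEx(mk,cv2.MORPH_OPEN,np.ones((3,3)))
blob(m,im,mk,.014,100)
cv2.imwrite("pics/w8c.png",np.hstack([cv2.resize(x[110:220,220:330],None,fx=3.6,fy=3.6) for x in(im,cv2.cvtColor(mk*255,cv2.COLOR_GRAY2BGR))]))
```

```text
at [ 0.4577 -0.359   0.2194] [-3.1409e+00 -1.0000e-03  1.5719e+00] width 0.09410357152209146 t 17.85
[0.0237, -0.0005, 0.2154, -0.0007, -0.001, 0.0012]
px [276. 165.] centroid [ 455.8 -335. ] rectc [ 455.7 -335.3] size [19.5 21.9] long axis deg 90.0 eqdia 21.4
px [299. 141.] centroid [ 484.8 -306.4] rectc [ 483.9 -306.7] size [11.1 24.4] long axis deg -19.5 eqdia 15.7
px [278.  71.] centroid [ 456.6 -229.8] rectc [ 457.6 -230.4] size [12.3 22.5] long axis deg 43.0 eqdia 15.9
px [287.  44.] centroid [ 468.4 -200.6] rectc [ 468.8 -200.9] size [20.5 29.5] long axis deg 59.6 eqdia 23.4
```

View pics/w8c.png

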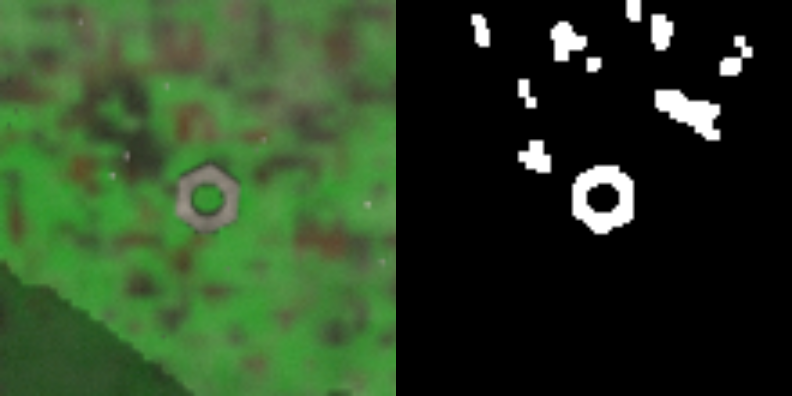

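The nut is at about (277,165), its corners pointing nearly along y, so flats face the fingers with a turn of about −4°.

Call:
jog_arm --pt "0.0255 -0.001 0.04 0 0 0.06 0.3" --pt "0 0 0.05 0 0 0 0.1" --pt "0 0 0.05 0 0 0 0" --pt "0 0 0.045 0 0 0 0" --pt "0 0 0.017 0 0 0 0"

```text
time_s: 18.35
ee_pos: [0.4553, -0.3313, 0.0135]
eef_rot: [-3.137, -0.004, 1.514]
force: [0.0, -0.2, -0.3]
grip_width: 0.0576
grip_force: 0.0
```

Call:
jog_arm --pt "0 0 0.007 0 0 0 0" --pt "0 0 0 0 0 0 0"

```text
time_s: 18.55
ee_pos: [0.4566, -0.3335, 0.0107]
eef_rot: [-3.141, -0.001, 1.513]
force: [0.1, 0.1, -0.8]
grip_width: 0.0472
grip_force: 0.0
```

```bash
python3 -c "
from h import *
plan([.4565,-.335,.004],np.pi/2-.06,1)"
```

```text
at [ 0.4566 -0.3335  0.0107] [-3.1409e+00 -6.0000e-04  1.5126e+00] width 0.04724075306108522 t 18.55
[-0.0015, -0.0001, 0.0067, -0.0007, -0.0006, 0.0018]
```

Call:
jog_arm --pt "-0.0015 0 0.004 0 0 0 0" --pt "0 0 0.0025 0 0 0 0" --pt "0 0 0 0 0 0 -1" --pt "0 0 0 0 0 0 -1" --pt "0 0 0 0 0 0 -1"

```text
time_s: 19.05
ee_pos: [0.4561, -0.3363, 0.0049]
eef_rot: [3.141, 0.0, 1.511]
force: [-0.5, -0.3, 0.2]
grip_width: 0.026
grip_force: 0.0
```

Call:
jog_arm --pt "0 0 0 0 0 0 -1" --pt "0 0 0 0 0 0 -1"

```text
time_s: 19.25
ee_pos: [0.4561, -0.3362, 0.0048]
eef_rot: [3.141, 0.0, 1.511]
force: [0.5, 0.1, 3.1]
grip_width: 0.0203
grip_force: 25.0
```

```bash
python3 -c "
from h import *
plan([.610,-.0757,.12],np.pi/2-.06,8)"
```

```text
at [ 0.4561 -0.3362  0.0048] [3.1413e+00 2.0000e-04 1.5110e+00] width 0.020348819759989395 t 19.25
[0.0337, 0.0173, -0.0144, 0.0, 0.0, 0.0]
[0.0337, 0.0173, -0.0144, 0.0, 0.0, 0.0]
[0.0337, 0.0173, -0.0144, 0.0, 0.0, 0.0]
[0.0337, 0.0173, -0.0144, 0.0, 0.0, 0.0]
[0.0337, 0.0173, -0.0144, 0.0, 0.0, 0.0]
[0.0337, 0.0172, -0.0144, 0.0, 0.0, 0.0]
[0.0337, 0.0172, -0.0144, 0.0, 0.0, 0.0]
[0.0337, 0.0172, -0.0144, 0.0, 0.0, 0.0]
```

Call:
jog_arm --pt "0 0 -0.03 0 0 0 -1" --pt "0 0 -0.04 0 0 0 -1" --pt "0 0 -0.0455 0 0 0 -1" --pt "0.0337 0.0172 0 0 0 0 -1" --pt "0.0337 0.0172 0 0 0 0 -1"

```text
time_s: 19.75
ee_pos: [0.4949, -0.2708, 0.1215]
eef_rot: [3.139, 0.001, 1.509]
force: [0.9, 0.4, -1.7]
grip_width: 0.021
grip_force: 25.0
```

Call:
jog_arm --pt "0.0337 0.0172 0 0 0 0 -1" --pt "0.0337 0.0172 0 0 0 0 -1" --pt "0.0337 0.0172 0 0 0 0 -1" --pt "0.0337 0.0172 0 0 0 0 -1" --pt "0.0337 0.0172 0 0 0 0 -1"

```text
time_s: 20.25
ee_pos: [0.5909, -0.1064, 0.12]
eef_rot: [-3.142, -0.0, 1.511]
force: [0.3, -0.9, -0.7]
grip_width: 0.0209
grip_force: 25.0
```

Call:
jog_arm --pt "0.0337 0.0172 0 0 0 0 -1" --pt "0 0 0.03 0 0 0 -1" --pt "0 0 0.03 0 0 0 -1" --pt "0 0 0 0 0 0 -1" --pt "0 0 0 0 0 0 -1"

```text
time_s: 20.75
ee_pos: [0.6096, -0.0754, 0.0606]
eef_rot: [-3.141, -0.0, 1.511]
force: [0.2, 0.3, 0.1]
grip_width: 0.0209
grip_force: 25.0
```

```bash
python3 -c "
from h import *
plan([.610,-.0762,.0288],np.pi/2-.06,1)"
```

```text
at [ 0.6096 -0.0754  0.0606] [-3.1412 -0.      1.5108] width 0.020908502762013458 t 20.75
[-0.0008, 0.0005, 0.0318, -0.0004, -0.0, -0.0]
```

Call:
jog_arm --pt "0 0 0.02 0 0 0 -1" --pt "0 0 0.008 0 0 0 -1" --pt "0 0 0 0 0 0 -1" --pt "0 0 0 0 0 0 -1"

```text
time_s: 21.15
ee_pos: [0.61, -0.0755, 0.0332]
eef_rot: [3.14, 0.0, 1.511]
force: [0.1, 0.4, -0.4]
grip_width: 0.0207
grip_force: 25.0
```

Call:
jog_arm --pt "-0.0005 0 0.003 0 0 0 -1" --pt "0 0 0.001 0 0 0 -1" --pt "0 0 0 0 0 0 -1" --pt "0 0 0 0 0 0 -0.4" --pt "0 0 0 0 0 0 -0.3"

```text
time_s: 21.65
ee_pos: [0.6095, -0.0757, 0.0281]
eef_rot: [3.142, -0.0, 1.511]
force: [0.2, 0.1, -0.2]
grip_width: 0.0318
grip_force: 0.0
```

Call:
jog_arm --pt "0 0 0 0 0 0 -0.2" --pt "0 0 -0.02 0 0 0 0" --pt "0 0 -0.05 0 0 0 0.5" --pt "0 0 -0.05 0 0 -0.06 1" --pt "-0.02 0 -0.045 0 0 0 1"

```text
time_s: 22.15
ee_pos: [0.6095, -0.0943, 0.1955]
eef_rot: [3.141, -0.0, 1.575]
force: [0.8, -0.0, -0.4]
grip_width: 0.0666
grip_force: 0.0
```

Call:
jog_arm --pt "0 0 0 0 0 0 1" --pt "0 0 0 0 0 0 1"

```text
time_s: 22.35
ee_pos: [0.6096, -0.096, 0.1934]
eef_rot: [3.14, 0.0, 1.57]
force: [-0.6, -0.5, -0.4]
grip_width: 0.0825
grip_force: 0.0
```

Run:
```python
from h import *
m,im=snap("wrist","w9.png");plan([.43,.16,.22],np.pi/2,7)
mk=unsat(im,165,256,40);mk[250:]=0
blob(m,im,mk,.024,60)
cv2.imwrite("pics/w9c.png",cv2.resize(im[40:260,180:380],None,fx=2.5,fy=2.5))
```

```text
at [ 0.6091 -0.0956  0.1919] [-3.1402e+00 -3.0000e-04  1.5706e+00] width 0.08622624454181047 t 22.4
[0.0365, -0.0256, -0.004, -0.0002, -0.0, -0.0]
[0.0365, -0.0256, -0.004, -0.0002, -0.0, -0.0]
[0.0365, -0.0256, -0.004, -0.0002, -0.0, -0.0]
[0.0365, -0.0256, -0.004, -0.0002, -0.0, -0.0]
[0.0365, -0.0256, -0.004, -0.0002, -0.0, -0.0]
[0.0365, -0.0256, -0.004, -0.0002, -0.0, -0.0]
[0.0365, -0.0256, -0.004, -0.0002, -0.0, -0.0]
px [279. 172.] centroid [608.8 -74.9] rectc [608.9 -75. ] size [41. 41.] long axis deg -45.4 eqdia 41.3
px [252.  95.] centroid [583.4   9.6] rectc [582.2   9.7] size [12.4 43.5] long axis deg -84.0 eqdia 22.0
px [290.  89.] centroid [619.9  12.4] rectc [621.   12.6] size [12.5 43.2] long axis deg -86.9 eqdia 22.2
```

View pics/w9c.png

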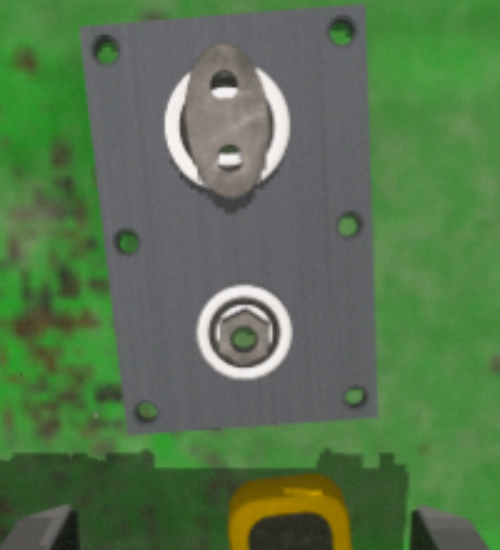

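The nut sits centred on the small bearing at crop (244,333), and the flange is centred on the large one. Now the gauge.

Call:
jog_arm --pt "0.0365 -0.0255 -0.004 0 0 0 1" --pt "0.0365 -0.0255 -0.004 0 0 0 1" --pt "0.0365 -0.0255 -0.004 0 0 0 1" --pt "0.0365 -0.0255 -0.004 0 0 0 1" --pt "0.0365 -0.0255 -0.004 0 0 0 1"

```text
time_s: 22.9
ee_pos: [0.4799, 0.0882, 0.2113]
eef_rot: [-3.138, 0.0, 1.571]
force: [0.5, 0.1, 0.2]
grip_width: 0.0942
grip_force: 0.0
```

Call:
jog_arm --pt "0.0365 -0.0255 -0.004 0 0 0 1" --pt "0.0365 -0.0255 -0.004 0 0 0 1" --pt "0 0 0 0 0 0 1" --pt "0 0 0 0 0 0 1"

```text
time_s: 23.3
ee_pos: [0.4303, 0.1602, 0.2199]
eef_rot: [-3.14, 0.001, 1.573]
force: [0.5, -0.3, -0.2]
grip_width: 0.0943
grip_force: 0.0
```

Run:
```python
from h import *
m,im=snap("wrist","w10.png");plan([.43,.185,.003],np.pi/2,1)
mk=unsat(im,90,256,75).astype(np.uint8);mk[260:]=0
mk=cv2.morphologyEx(mk,cv2.MORPH_OPEN,np.ones((3,3)))
blob(m,im,mk,.012,300)
```

```text
at [0.4308 0.1596 0.22  ] [-3.1398e+00  6.0000e-04  1.5716e+00] width 0.09430069752333936 t 23.35
[0.0256, -0.0004, 0.2169, -0.0018, 0.0006, 0.0008]
px [412. 219.] centroid [599.8 114.1] rectc [600.2 114.3] size [25.4 33.5] long axis deg 13.9 eqdia 31.7
px [217. 212.] centroid [343.4 126.3] rectc [331.8 120.6] size [ 27.4 126. ] long axis deg 8.8 eqdia 51.6
px [ 41. 223.] centroid [121.2 118.1] rectc [113.3 114.2] size [103.8 115. ] long axis deg 84.7 eqdia 109.0
px [277. 153.] centroid [426.1 191. ] rectc [426.  190.9] size [19.  90.7] long axis deg 70.4 eqdia 45.4
px [292.  19.] centroid [445.1 343.9] rectc [444.7 345.7] size [15.5 34.7] long axis deg -89.8 eqdia 23.4
```

View pics/w10.png

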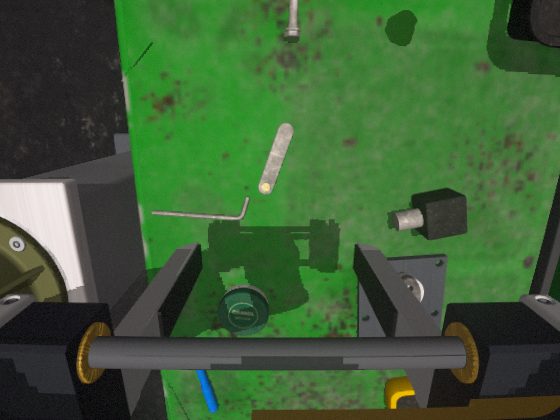

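The gauge lies at (277,158), tilted, rivet toward (266,187), with a hex key near (245,205) outside the grasp.

Call:
jog_arm --pt "0.0315 -0.004 0.04 0 0 0.114 0.3" --pt "0 0 0.05 0 0 0.114 0.1" --pt "0 0 0.05 0 0 0.114 0" --pt "0 0 0.045 0 0 0 0" --pt "0 0 0.017 0 0 0 0"

```text
time_s: 23.85
ee_pos: [0.4251, 0.1886, 0.0151]
eef_rot: [-3.136, 0.005, 1.227]
force: [-0.0, -0.3, 0.1]
grip_width: 0.0576
grip_force: 0.0
```

Call:
jog_arm --pt "0 0 0.007 0 0 0 0" --pt "0 0 0 0 0 0 0"

```text
time_s: 24.05
ee_pos: [0.4271, 0.1897, 0.0121]
eef_rot: [-3.14, 0.001, 1.228]
force: [0.1, 0.5, -0.2]
grip_width: 0.0475
grip_force: 0.0
```

```bash
python3 -c "
from h import *
plan([.4268,.191,.004],np.pi/2-.342,1)"
```

```text
at [0.4271 0.1897 0.0121] [-3.1402e+00  1.2000e-03  1.2278e+00] width 0.04747580592918023 t 24.05
[0.0011, -0.0007, 0.0081, -0.0014, 0.0012, -0.001]
```

Call:
jog_arm --pt "0.001 0 0.005 0 0 0 0" --pt "0 0 0.003 0 0 0 0" --pt "0 0 0 0 0 0 -1" --pt "0 0 0 0 0 0 -1" --pt "0 0 0 0 0 0 -1"

```text
time_s: 24.55
ee_pos: [0.4275, 0.1916, 0.0052]
eef_rot: [3.141, -0.0, 1.229]
force: [-0.8, 0.3, -0.5]
grip_width: 0.0264
grip_force: 0.0
```

Call:
jog_arm --pt "0 0 0 0 0 0 -1" --pt "0 0 0 0 0 0 -1" --pt "0 0 -0.03 0 0 0 -1" --pt "0 0 -0.04 0 0 0 -1" --pt "0 0 0 0 0 0 -1"

```text
time_s: 25.05
ee_pos: [0.4294, 0.1923, 0.079]
eef_rot: [3.136, -0.004, 1.229]
force: [-0.1, 0.1, -1.2]
grip_width: 0.0185
grip_force: 25.0
```

```bash
python3 -c "
from h import *
plan([.5077,-.0383,.075],np.pi/2+.073,6)"
```

```text
at [0.4294 0.1923 0.079 ] [ 3.1362 -0.0044  1.2291] width 0.01846730175473215 t 25.05
[-0.0318, 0.0252, 0.0007, 0.001, -0.0005, -0.0691]
[-0.0335, 0.0229, 0.0007, 0.001, -0.0005, -0.0691]
[-0.035, 0.0205, 0.0007, 0.001, -0.0005, -0.0691]
[-0.0363, 0.0181, 0.0007, 0.001, -0.0005, -0.0691]
[-0.0375, 0.0155, 0.0007, 0.001, -0.0005, -0.0691]
[-0.0385, 0.0129, 0.0007, 0.001, -0.0005, -0.0691]
```

Call:
jog_arm --pt "-0.032 0.025 0 0 0 -0.069 -1" --pt "-0.0335 0.023 0 0 0 -0.069 -1" --pt "-0.035 0.0205 0 0 0 -0.069 -1" --pt "-0.0365 0.018 0 0 0 -0.069 -1" --pt "-0.0375 0.0155 0 0 0 -0.069 -1"

```text
time_s: 25.55
ee_pos: [0.4923, -0.0026, 0.0743]
eef_rot: [-3.141, -0.0, 1.577]
force: [-0.6, 0.5, -1.5]
grip_width: 0.0185
grip_force: 25.0
```

Call:
jog_arm --pt "-0.0385 0.013 0 0 0 -0.069 -1" --pt "0 0 0.03 0 0 0 -1" --pt "0 0 0.02 0 0 0 -1" --pt "0 0 0 0 0 0 -1" --pt "0 0 0 0 0 0 -1"

```text
time_s: 26.05
ee_pos: [0.5053, -0.0393, 0.0249]
eef_rot: [-3.141, -0.0, 1.643]
force: [0.2, 0.7, -0.4]
grip_width: 0.0188
grip_force: 25.0
```

```bash
python3 -c "
from h import *
plan([.5077,-.0383,.0048],np.pi/2+.073,1)"
```

```text
at [ 0.5053 -0.0393  0.0249] [-3.1410e+00 -1.0000e-04  1.6432e+00] width 0.018846781753023085 t 26.05
[0.0008, 0.0025, 0.0201, -0.0006, -0.0001, -0.0006]
```

Call:
jog_arm --pt "0.001 0.0025 0.01 0 0 0 -1" --pt "0 0 0.007 0 0 0 -1" --pt "0 0 0 0 0 0 -1" --pt "0 0 0 0 0 0 -1"

```text
time_s: 26.45
ee_pos: [0.5077, -0.0381, 0.0079]
eef_rot: [-3.141, -0.0, 1.643]
force: [-0.4, -0.2, -0.8]
grip_width: 0.0186
grip_force: 25.0
```

Lower the last 2.5 mm, release, lift, and look.

Call:
jog_arm --pt "0 0 0.002 0 0 0 -1" --pt "0 0 0.0007 0 0 0 -1" --pt "0 0 0 0 0 0 -1" --pt "0 0 0 0 0 0 -0.4" --pt "0 0 0 0 0 0 -0.3"

```text
time_s: 26.95
ee_pos: [0.5079, -0.0382, 0.0053]
eef_rot: [3.141, 0.0, 1.643]
force: [0.3, 0.7, -0.6]
grip_width: 0.0306
grip_force: 0.0
```

Call:
jog_arm --pt "0 0 0 0 0 0 -0.2" --pt "0 0 -0.02 0 0 0 0" --pt "0 0 -0.05 0 0 0 0" --pt "0 0 -0.05 0 0 0 0.5" --pt "-0.025 0 -0.05 0 0 0.073 1"

```text
time_s: 27.45
ee_pos: [0.5092, -0.0594, 0.1724]
eef_rot: [3.141, -0.0, 1.572]
force: [-0.0, 0.1, 0.2]
grip_width: 0.0597
grip_force: 0.0
```

Call:
jog_arm --pt "-0.045 0.02 -0.04 0 0 0 1" --pt "0 0.02 0 0 0 0 1" --pt "0 0 0 0 0 0 1" --pt "0 0 0 0 0 0 1"

```text
time_s: 27.85
ee_pos: [0.5446, -0.0958, 0.2007]
eef_rot: [-3.14, -0.0, 1.57]
force: [-0.5, 0.6, -0.5]
grip_width: 0.0917
grip_force: 0.0
```

Run:
```python
from h import *
m,im=snap("wrist","w11.png");plan([.5,-.1,.2],np.pi/2,1)
mk=unsat(im,120,256,75).astype(np.uint8);mk[260:]=0
mk=cv2.morphologyEx(mk,cv2.MORPH_OPEN,np.ones((3,3)))
blob(m,im,mk,.012,300)
mk=unsat(im,50,150,75).astype(np.uint8)
cs,h=cv2.findContours(mk,cv2.RETR_CCOMP,cv2.CHAIN_APPROX_NONE)
for c in cs:
    if 40<cv2.contourArea(c)<200: 
        M=cv2.moments((cast(m,c[:,0],.01)*1000).astype(np.float32));x,y=(M["m10"]/M["m00"]),(M["m01"]/M["m00"])
        if 540<x<670 and -130<y<60: print("hole",round(x,1),round(y,1))
```

```text
at [ 0.5444 -0.0956  0.2006] [-3.1400e+00 -4.0000e-04  1.5705e+00] width 0.0934094259302822 t 27.9
[-0.0044, -0.0444, 0.0007, -0.0016, -0.0004, -0.0003]
px [335. 169.] centroid [610.8 -77.1] rectc [610.9 -77. ] size [42.4 43.8] long axis deg -88.1 eqdia 43.5
px [245. 138.] centroid [506.8 -38.9] rectc [506.8 -39. ] size [18.6 89. ] long axis deg -85.8 eqdia 44.9
px [337.  91.] centroid [608.7  12.2] rectc [609.4  11.8] size [40.8 45. ] long axis deg -88.1 eqdia 44.5
px [314.  94.] centroid [584.9  11.1] rectc [583.7  11.1] size [14.  44.9] long axis deg -86.6 eqdia 24.6
hole 612.4 -79.1
hole 611.7 -67.5
hole 561.9 -114.7
hole 660.5 -107.8
hole 556.0 -36.6
hole 655.0 -29.2
hole 604.9 -1.6
hole 604.5 27.9
hole 550.3 42.5
hole 649.3 50.0
```

View pics/w11.png

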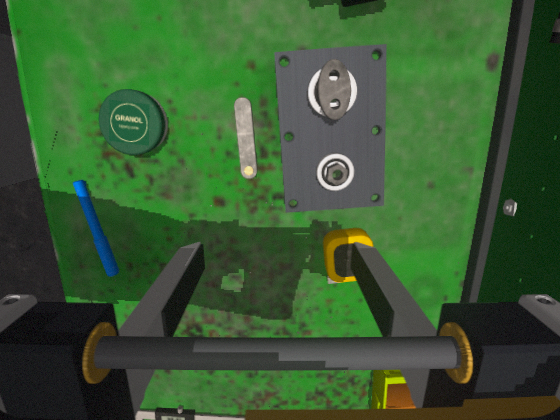

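The gauge lies parallel to the plate at (245,138), with about 30 mm clear and opposite the plate's middle; the stacks and bystanders are in place. Handing in.

```bash
python3 -c "
from h import *
print(ctrl.hand_in())"
```

```text
the job is handed in; nothing more can be done
None
```

The job is handed in at about 28 s of the 112 s limit: the wrist images show both bearings within about 2 mm of their bore centres, the flange and nut centred on top, the gauge parallel to the plate about 3 cm in front of it, and the coil, tape measure, tin and bolt were never touched.

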